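# Uncover a display tray and slide it under the riser

## Task

Get the covered tray of show rolls ready for the counter: lift its cover off by the ridge and lay it, without dropping it, squarely on top of the pile of spare covers. Then carry the tray level (its middle fin is the grip for that), set it down in line with the wire riser's open mouth with only its far end just under the riser, and let go. Last, take hold again at its front hoop handle and slide it straight in along the counter until it meets the stop at the back, leaving the pile of covers neat and the jar and mug where they are.

Things in the scene. Friction and masses are not known exactly. Their poses are not given: they have to be found in the camera images.
- tray: Black tray, 200 (x) by 120 (y) mm, base 8 mm thick, rim 6 mm wide up to z = 16 mm; 0.45 kg. Origin: centre of underside, z up; -x is its front (hoop) end, roughly towards the robot. Steel fin in the middle. Four bread-roll show pieces, 32 mm across, top at z = 33 mm, are fixed to it at x = +-37, y = +-26 mm. It starts on the counter, under the cover.
- tray_fin (a point): Middle of the top edge of the tray's centre fin, 34 mm above the tray's underside. The fin is 10 mm thick (y), 50 mm long (x), rises 26 mm above the base and is over the centre of mass: grip it across y, between the rolls. It is so low that a gripper holding it would run into the riser's top before the tray is home.
- tray_handle (a point): Centre of the top bar of the hoop handle at the tray's front end, 92 mm from the tray's centre towards -x and 65 mm above the underside. The bar is 10 mm thick (x), 70 mm long (y) and 22 mm tall (54 to 76 mm above the underside), on two 10 mm uprights at y = +-30 mm.
- cover: The cover on the tray: upside-down aluminium box, 140 (x) by 100 (y) by 40 mm tall, walls 4 mm, open below, 0.18 kg, loose. Origin: centre of its open underside, z up. It stands on the tray's base inside the rim (underside 8 mm above the tray's), over the rolls and fin: lift it straight up by 40 mm or more before moving sideways.
- cover_handle (a point): Middle of the top of the cover's black ridge handle, 64 mm above the cover's underside. The ridge is 60 mm long (x), 12 mm thick (y) and 24 mm tall (40 to 64 mm above the underside). Grip it across y.
- spare_low: Bottom cover of the pile of two spare covers, the same shape and size as the cover (ridge included), loose on the counter. Origin: centre of its open underside, z up, x along its length.
- spare_top: Upper cover of the pile of two, same shape, resting on spare_low's top plate. Origin: centre of its open underside, 40 mm above spare_low's. A cover laid on top of it has its underside 40 mm above this origin; the ridge below fits inside the hollow of the one above.
- riser: Steel wire riser fixed to the counter, 110 mm deep (x), 166 mm wide (y), 110 mm tall; inside 150 mm wide, 100 mm high; open at its -x side, towards the robot. Side rails 22 mm high guide the tray. Origin: centre of its footprint at counter height. Tray home: x along the riser's x, hoop on the -x side, tray centre at x = -55 mm here.
- riser_mouth (a point): Middle of the riser's open front edge at counter height, 55 mm from the riser's origin towards -x.
- riser_stop (a point): Middle of the front face of the stop bar (30 mm high) across the back of the riser, 15 mm above the counter, 45 mm from the riser's origin towards +x. The tray's far end (x = +100 mm on the tray) meets it when home.
- jar: Bystander: glass jar, 72 mm across, 85 mm tall; origin at the centre of its underside.
- mug: Bystander: white mug, 76 mm across, 85 mm tall; origin at the centre of its underside.
Things that resemble listed ones, but are neither listed nor needed, are in the scene too. Leave any red look-alike of the tray alone.

How it is judged:
By the outcome, as a careful person would: the job done as asked, in the order asked, and still so for the second after the job is handed in, with the robot touching nothing.
It also fails if it takes over 72 s, if anything falls off the work surface, if the arm or the gripper's body presses on something with over 40 N, if the wrist force passes 120 N, or if a joint passes its speed limit or range.

## Robot

A 6-joint arm with a two-finger parallel gripper is mounted at the origin on the work surface. World frame = base frame: x ahead of the robot, y to its left, z up, the work surface at z = 0. Lengths are in mm, angles in rad, forces in N, time in s.
With the tool pointing down it reaches from about 400 to 925 mm from the base axis. Payload 12.5 kg.
Tool frame: the origin (TCP) lies at the very end of the fingers, on their centre line; the grasp point (between the pads) lies env.grip_point_offset behind it (env.grip_point_offset is the distance from the TCP to the grasp point, in mm); y points along the fingers, z is the direction in which the jaws open and shut, and the axes are right-handed (so a half turn about y gives the same grasp; the last joint's range is limited). The gripper opens to 95 mm and grips with 3 to 60 N. Pads are 20 mm wide; open, the fingers measure 119 mm over their backs; the gripper's body (75 mm by 180 mm) begins 59 mm behind the grasp point.
Start: joints at [-1.249, 0.491, 1.559, -0, 1.092, -0.106], TCP at [259.318, -568.684, 214.661] pointing down, gripper open.
Joint ranges: [-3.1, 3.1], [-0.84, 2.19], [0.05, 2.79], [-1.13, 4.28], [0.06, 2.93], [-2.69, 2.69]. Speed limits (rad/s): [2.22, 2.22, 2.79, 3.14, 3.14, 3.14].

## Interface

Orientations are given as [roll, pitch, yaw] about the fixed x, y, z axes, in that order (R = Rz(yaw) Ry(pitch) Rx(roll)).
In Python, from cell import readout, read_camera, env, nets gives the robot as it stands.
- The arm moves only by the tool apply_moves, never from a script. Its argument "increments" is a list of rows, each a list of 3 entries, a list of its own where there are three numbers: the shift along the tool's x, y, z in cm, then the turn, a rotation vector about the tool's x, y, z in degrees, then the finger opening in cm, from 0 to 9.51. A call has exactly 5 rows; each row shifts and turns the pose as measured when the row begins, along the tool's axes as they then stand; what a row does not reach is not made up. A row lasts 1/8 s, in which the tool goes at most 62.5 mm and 10.7 degrees, less where a joint would pass 70% of its speed; a pose out of reach is approached as far as the arm can. A call with a gripper value outside its range is refused whole. The fingers move at their own pace and stop on an object; the grip force is fixed at half the most. Time passes only in rows, so rows that do not move let the fingers close, or fill a call up. It gives the time, the measured TCP pose, the force and the opening at its end, in the units of the state.
- readout.state(): the state, without advancing time (a new reading comes with each control period).
- read_camera(name): name is "scene" or "top"; returns a dict with "img" (384x512x3 uint8, red, green, blue), "vfov" (degrees; the focal length in pixels is half the picture's height over the tangent of half this angle, whatever the lens; pixels are square), "cx", "cy" (the principal point, pixels), "rvec" (rotation vector, rad) and "tvec" (3), from world to camera coordinates, as OpenCV has them. Camera axes: x right, y down, z forward; pixel columns grow to the right and rows downward; lengths in mm; the calibration is good to about 2 mm. A picture is of the moment at which its call begins. There is no depth.
- env.job_done(): hands the job in, once; it reports no verdict.
Trained networks look in a picture, given as the dict that the camera call returned (one of the last four; its "shot" number tells which), for a name from the list of things; names that differ only in an ending like _2 or _b are one class to them, and where a whole thing is asked for, a point or a joint stands for the part that bears it (a point fixed in the world has none). Each returns a list of dicts, best first, with "confidence" (0 to 1); they miss things now and then, are a little off and sometimes report something else, mostly with a low value. They report only what shows in the picture. A call takes as long as a camera call. They do not tell look-alikes from the thing itself.
- nets.look_for(picture, thing): "point" ([x, y, z] in mm, in the coordinates of the camera as it stood for that picture, good to about 4 mm: the middle of the surface that is visible of it).
- nets.mark_of(picture, thing): "point" ([x, y, z] in mm, in the coordinates of the camera as it stood for that picture, good to about 4 mm: a listed point, or the origin of a listed thing).
The state is a dict: "t": time; "joints": joint angles; "qvel": joint speeds; "tau": joint torques, N m; "eef_pos": TCP position; "tcp_rot": TCP orientation; "ft_force": force on the tool from outside, world axes, zero at the start; "moment": the same for the moment, N m; "opening": opening from 0.0 (shut) to 1.0 (fully open).
Only numpy, scipy, OpenCV 4.12 (cv2) and the standard library are available. Lean on these libraries where they do the work, as an engineer would, in place of code of your own. Each camera call takes 0.05 s, during which the arm holds its last target. There are 200 camera calls.

## Working session

There is one attempt and no reset: what is moved stays moved. The work goes in short steps, Python scripts to look and compute and a tool call to move; the robot and the scene stay as the last step left them, time stands still between calls to the robot, and variables do not carry over. Pictures are saved under pics/ and viewed, about 8 in all and at most 12, crops included, and the job is handed in when it is done.

Besides the shell and the picture viewer there is one more tool, called after "Call:" as a command line: name --argument value ..., lists and objects as JSON in quotes. apply_moves: Moves the arm, as the interface text tells. Its arguments: {"type":"object","properties":{"increments":{"type":"array"}},"required":["increments"]}

```bash
ls; mkdir -p pics; cat > h.py <<'E'
import numpy as np, cv2
from scipy.spatial.transform import Rotation as R
from cell import readout, read_camera, env, nets
def w(p,pt):
    M=cv2.Rodrigues(np.array(p["rvec"],float))[0]
    return M.T@(np.array(pt,float)-np.array(p["tvec"],float).ravel())
def px(p,X):
    f=p["img"].shape[0]/2/np.tan(np.radians(p["vfov"])/2)
    K=np.array([[f,0,p["cx"]],[0,f,p["cy"]],[0,0,1]])
    return cv2.projectPoints(np.array(X,float).reshape(-1,3),np.array(p["rvec"],float),np.array(p["tvec"],float),K,None)[0].reshape(-1,2)
def find(p,n,k=3):
    for d in nets.mark_of(p,n)[:k]:
        X=w(p,d["point"]); print(n,round(d["confidence"],2),X.round(0),px(p,X)[0].round(0))
def save(p,name,box=None,s=1):
    i=p["img"][:,:,::-1]
    if box: i=i[box[1]:box[3],box[0]:box[2]]
    cv2.imwrite("pics/"+name,cv2.resize(i,None,fx=s,fy=s,interpolation=cv2.INTER_CUBIC))
E
python3 - <<'E'
from h import *
print(readout.state(), env.grip_point_offset)
for n in ("scene","top"):
    p=read_camera(n); save(p,n+"0.png",s=1.5); print(n,p["vfov"],p["cx"],p["cy"],p["rvec"],p["tvec"])
    for t in "tray tray_handle cover cover_handle spare_low spare_top riser riser_mouth riser_stop jar mug".split(): find(p,t)
E
```

```text
pics
{'t': 0.0, 'joints': array([-1.24860365e+00,  4.91566670e-01,  1.55949723e+00, -1.17231176e-05,
        1.09170174e+00, -1.05637847e-01]), 'qvel': array([-8.01593689e-04, -1.35693896e-03,  1.80969651e-03,  6.54417286e-04,
       -1.15031573e-03, -1.63820332e-06]), 'tau': array([ 3.04114415e-03, -6.12641215e+01, -2.58191693e+01,  6.94326544e-02,
        4.82929498e-02, -1.00283169e-04]), 'eef_pos': array([ 259.22223602, -568.41300666,  214.0408809 ]), 'tcp_rot': array([-1.57196387e+00,  1.13342660e-04, -2.71375679e+00]), 'ft_force': array([-1.14802827,  0.53237801, -0.52973926]), 'moment': array([0.01561147, 0.01733948, 0.05212062]), 'opening': 1.0019931881239301} 18.8
scene 48.58659812079997 254.15040440802983 190.1715280987911 [ 2.08307298  0.54577079 -0.2676227 ] [-513.55139032   39.81582341 1666.96717949]
tray 0.96 [548. 553.  -0.] [307. 175.]
tray 0.95 [487. 303.   1.] [269. 198.]
tray 0.79 [386. 763.   2.] [293. 147.]
tray_handle 0.8 [399. 277.  69.] [247. 181.]
tray_handle 0.72 [272. 330.  70.] [227. 167.]
tray_handle 0.72 [457. 818.  69.] [312. 134.]
cover 0.56 [493. 306.
[... 578 characters left out ...]
  0.12438631] [ 208.25472887  481.82477795 1610.59714939]
tray 0.91 [487. 300.  -2.] [232. 189.]
tray 0.91 [548. 553.  -1.] [169. 176.]
tray 0.81 [190. 367.  -1.] [216. 264.]
tray_handle 0.93 [461. 816.  64.] [ 97. 197.]
tray_handle 0.69 [272. 328.  63.] [224. 244.]
tray_handle 0.59 [493. 620.  68.] [148. 188.]
cover 0.87 [498. 303.   7.] [231. 186.]
cover_handle 0.72 [496. 297.  72.] [231. 185.]
spare_low 0.56 [ 483. -292.    0.] [378. 187.]
spare_top 0.94 [ 481. -296.   40.] [382. 186.]
riser_stop 0.91 [703.  23.  15.] [299. 134.]
riser_stop 0.45 [489. 299.   0.] [232. 189.]
jar 0.79 [ 715. -248.    6.] [365. 130.]
mug 0.82 [714. 237.  -1.] [246. 134.]
mug 0.16 [653.  22.  -2.] [299. 147.]
```

```bash
sleep 1
```

```text
(no output)
```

View pics/scene0.png

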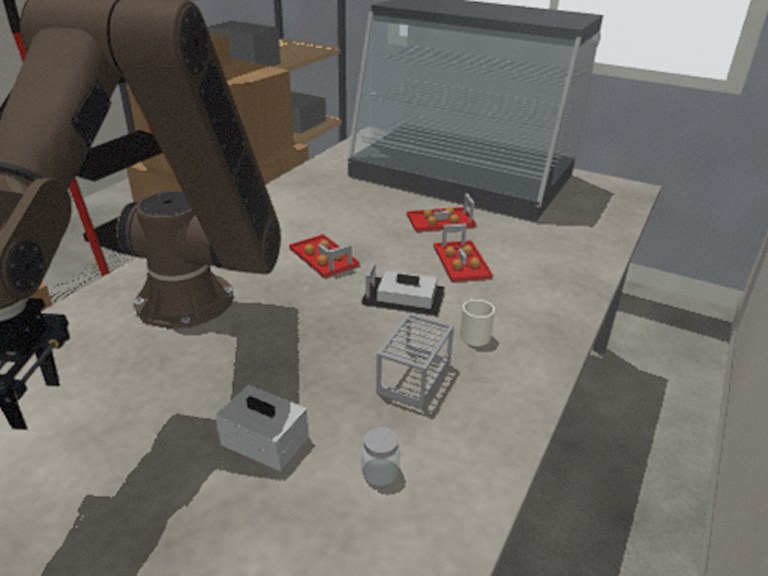

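View pics/top0.png

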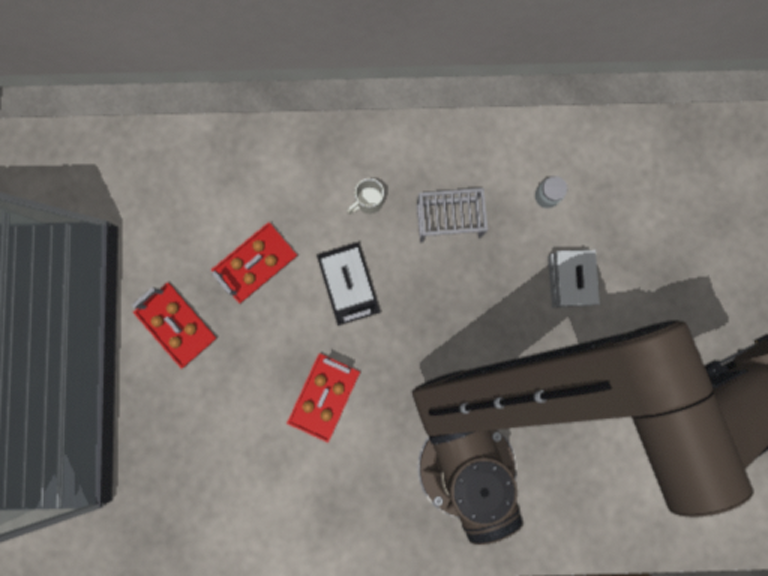

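The covered black tray is at scene ~(403,290)/1.5 and top ~(348,283)/1.5. The three others, at top (255,262), (174,325) and (324,396), are red look-alikes. The pile is at top (575,277) and the riser at (452,212). Next I'll refine the positions and confirm them on an enlarged crop.

```bash
cat >> h.py <<'E'
def model(c,yaw,pts):
    return np.array(c)+R.from_euler('z',yaw).apply(np.array(pts,float))
def rect(lx,ly,z): return [[-lx/2,-ly/2,z],[lx/2,-ly/2,z],[lx/2,ly/2,z],[-lx/2,ly/2,z]]
def overlay(p,name,box,s,polys):
    i=cv2.resize(p["img"][box[1]:box[3],box[0]:box[2],::-1],None,fx=s,fy=s,interpolation=cv2.INTER_CUBIC)
    for X,col in polys:
        q=((px(p,X)-np.array(box[:2])+.5)*s).round().astype(int); cv2.polylines(i,[q.reshape(-1,1,2)],True,col,1)
    cv2.imwrite("pics/"+name,i)
E
python3 - <<'E'
from h import *
near={'tray':(487,301),'tray_handle':(399,277),'cover':(493,303),'cover_handle':(494,301),'spare_low':(481,-291),'spare_top':(483,-294),'riser':(652,24),'riser_mouth':(596,22),'riser_stop':(702,27),'jar':(715,-246),'mug':(716,240)}
acc={k:{"scene":[],"top":[]} for k in near}
for i in range(3):
  for n in ("scene","top"):
    p=read_camera(n)
    for t,c in near.items():
      for d in nets.mark_of(p,t):
        X=w(p,d["point"])
        if np.hypot(*(X[:2]-c))<25 and (t not in('cover_handle',) or X[2]>40) and (t!='cover' or X[2]<30): acc[t][n].append(X);break
for t in near:
  for n in acc[t]:
    a=np.array(acc[t][n])
    if len(a): print(t,n,len(a),a.mean(0).round(1),a.std(0).round(1))
print(readout.state()["t"])
# segmentation in top view: back-project to plane
p=read_camera("top"); np.save("top.npy",p["img"])
E
```

```text
tray scene 3 [485.1 301.8   3.6] [1.9 0.9 1.1]
tray top 3 [487.5 298.9  -1.6] [1.2 1.4 0.5]
tray_handle scene 2 [395.9 279.4  66.9] [0.3 0.7 0.6]
tray_handle top 3 [402.5 274.8  65.2] [1.7 0.3 0.7]
cover scene 3 [493.2 306.1  10.7] [0.7 0.6 0.5]
cover top 2 [496.9 301.4   7.1] [2.7 0.5 2.8]
cover_handle scene 3 [495.1 304.7  75.4] [0.9 0.9 0.3]
cover_handle top 3 [498.9 297.8  73.7] [1.4 0.6 1.1]
spare_low scene 3 [ 479.9 -289.4    1. ] [0.5 1.7 0.6]
spare_low top 3 [ 483.6 -291.    -1. ] [1.2 0.6 1.3]
spare_top scene 3 [ 482.5 -291.6   38.7] [0.8 0.3 0.8]
spare_top top 3 [ 479.9 -295.4   41.7] [0.7 1.9 0.8]
riser scene 2 [652.9  24.5   2.9] [1.1 0.  1.3]
riser top 3 [ 6.55e+02  2.27e+01 -4.00e-01] [0.8 0.5 0.4]
riser_mouth scene 3 [596.2  22.3   2.2] [1.  0.7 0.5]
riser_stop scene 3 [698.8  30.9  14.3] [1.1 0.1 0.5]
riser_stop top 3 [702.8  24.8  12.1] [0.8 1.3 0.8]
jar scene 3 [ 714.2 -242.6    3.1] [1.2 1.4 1. ]
jar top 3 [ 714.5 -248.     3.8] [0.9 0.5 0.2]
mug scene 3 [7.179e+02 2.433e+02 7.000e-01] [1.  0.3 1.2]
mug top 3 [7.136e+02 2.357e+02 2.000e-01] [1.7 0.8 0.9]
4.8
```

```bash
cat >> h.py <<'E'
from scipy.ndimage import map_coordinates, gaussian_filter
from scipy.optimize import minimize
def boxm(lx,ly,z0,z1): # list of segments
    b=rect(lx,ly,z0);t=rect(lx,ly,z1); return [(t[i],t[(i+1)%4]) for i in range(4)]+[(b[i],b[(i+1)%4]) for i in range(4)]+[(b[i],t[i]) for i in range(4)]
def fit(p,segs,x0,fixyaw=None):
    g=sum(np.hypot(gaussian_filter(p["img"][:,:,c].astype(float),.7,order=(0,1)),gaussian_filter(p["img"][:,:,c].astype(float),.7,order=(1,0))) for c in range(3))
    S=np.concatenate([np.linspace(a,b,30) for a,b in segs])
    def cost(v):
        q=px(p,model([v[0],v[1],0],v[2]/100,S)); return -map_coordinates(g,[q[:,1],q[:,0]],order=1).mean()
    best=None
    for dy in (-8,-4,0,4,8):
      for dx in (-6,0,6):
        r=minimize(cost,[x0[0]+dx,x0[1],(x0[2]+np.radians(dy))*100],method="Nelder-Mead",options=dict(initial_simplex=None,xatol=.05,fatol=.01))
        if best is None or r.fun<best.fun: best=r
    v=best.x; return np.array([v[0],v[1],np.degrees(v[2]/100)]),best.fun
E
python3 - <<'E'
from h import *
tray=boxm(200,120,0,16)
tr_cov=boxm(140,100,8,48)[:4]
pile=boxm(140,100,0,80)
ris=boxm(166,166*0+110,0,110)
ris=boxm(110,166,0,110)
hb=[(a,b) for a,b in boxm(60,12,80,104)]
pol={}
for n in ("scene","top"):
    p=read_camera(n); P=[]
    T,c=fit(p,tray[:4]+[tray[i] for i in (8,9,10,11)]*0,(487,300,.27)); print(n,"tray",T.round(1),c)
    Cv,c=fit(p,tr_cov,(496,302,.27)); print(n,"cover",Cv.round(1),c)
    S,c=fit(p,pile[:4],(481,-293,.0)); print(n,"pileTop",S.round(1),c)
    S2,c=fit(p,boxm(140,100,0,40)[4:8],(481,-293,.0)); print(n,"pileBot",S2.round(1),c)
    Rr,c=fit(p,ris[:4],(653,24,.05)); print(n,"riser",Rr.round(1),c)
    ov=[]
    for v,X,col in ((T,rect(200,120,16),(0,255,0)),(Cv,rect(140,100,48),(255,0,255)),(S,rect(140,100,80),(0,255,0)),(Rr,rect(110,166,110),(0,255,0)),(S2,rect(140,100,0),(0,255,255))):
        ov.append((model([v[0],v[1],0],np.radians(v[2]),X),col))
    box=(130,120,350,320) if n=="scene" else (190,90,430,240)
    overlay(p,n+"1.png",box,3,ov)
a=cv2.imread("pics/scene1.png");b=cv2.imread("pics/top1.png");print(a.shape,b.shape)
E
```

```text
scene tray [494.7 284.1  15.6] -95.84796197111031
scene cover [495.7 300.1  17.3] -92.89805271370655
scene pileTop [ 480.1 -290.4    0.9] -54.502532606429774
scene pileBot [ 503.3 -288.5    1.1] -36.96883399471344
scene riser [603.8  26.6  14.4] -50.28289007858481
top tray [487.2 297.2  16.2] -95.19045844245338
top cover [496.7 299.6  15.8] -149.66503633056735
top pileTop [ 481.8 -294.     0.7] -55.08201082288882
top pileBot [ 493.7 -317.9    1.3] -47.56160073890075
top riser [662.6  31.6   3.6] -31.925963883350075
(600, 660, 3) (450, 720, 3)
```

View pics/top1.png

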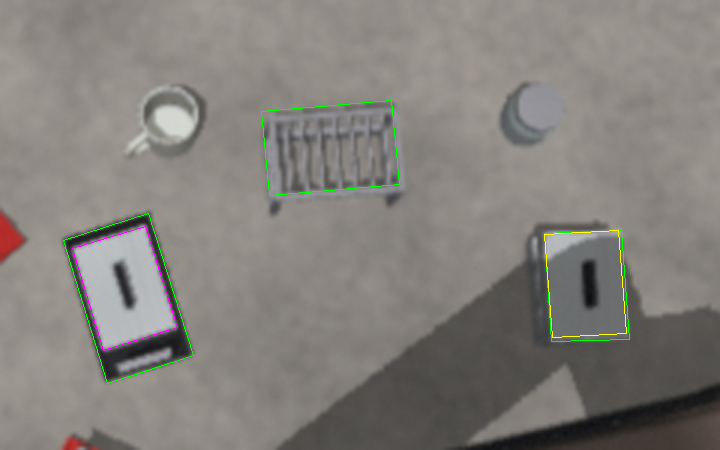

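View pics/scene1.png

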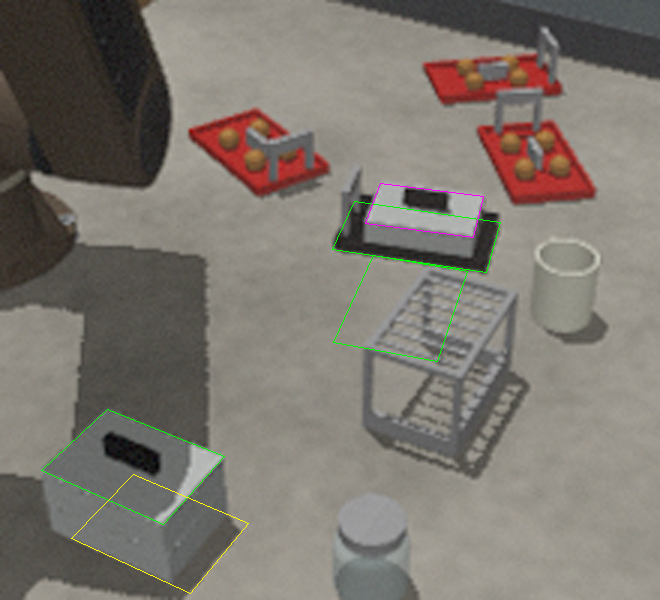

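Picture check: the pink outline fits the black tray's cover in both views (top crop 125,288; scene crop 425,210). The ridge is visible and the tray is not red, so this is the target. The green pile outline also fits. The scene-view fits of the riser and tray slipped, so I'm not using those. Next I'll plan the approach.

```bash
cat >> h.py <<'E'
def plan(wps,opening,step=50.,pad=True):
    """wps: (x,y,z,yaw_deg) TCP world targets, tool down; prints rows in tool axes."""
    s=readout.state(); pos=np.array(s["eef_pos"]); Rm=R.from_euler('xyz',s["tcp_rot"]); rows=[]
    for x,y,z,yaw in wps:
        T=np.array([x,y,z],float); Rt=R.from_euler('xyz',[-np.pi/2,0,np.radians(yaw)])
        rv=(Rm.inv()*Rt).as_rotvec(degrees=True); d=T-pos
        n=max(1,int(np.ceil(np.linalg.norm(d)/step-1e-3)),int(np.ceil(np.linalg.norm(rv)/9-1e-3)))
        for k in range(n):
            rows.append([(Rm.inv().apply(d/n)/10).round(2).tolist(),(rv/n).round(1).tolist(),opening])
            Rm=Rm*R.from_rotvec(rv/n,degrees=True)
        pos=T
    while len(rows)%5: rows.append([[0,0,0],[0,0,0],opening])
    for i in range(0,len(rows),5): print(str(rows[i:i+5]).replace(' ',''))
def st():
    s=readout.state(); print("t",round(s["t"],2),"pos",s["eef_pos"].round(1),"rot",np.degrees(s["tcp_rot"]).round(1),"F",s["ft_force"].round(1),"open",round(s["opening"]*95,1),"j",s["joints"].round(2))
E
python3 -c "
from h import *
plan([(500,-270,230,-158),(540,0,230,-160),(496,300,140,-164)],6)"
```

```text
[[[-4.29,-0.19,-2.15],[-0.0,0.3,0.0],6],[[-4.27,-0.19,-2.17],[-0.0,0.3,0.0],6],[[-4.26,-0.19,-2.2],[-0.0,0.3,0.0],6],[[-4.25,-0.19,-2.22],[-0.0,0.3,0.0],6],[[-4.24,-0.19,-2.24],[-0.0,0.3,0.0],6]]
[[[-4.23,-0.19,-2.27],[-0.0,0.3,0.0],6],[[-4.21,-0.19,-2.29],[-0.0,0.3,0.0],6],[[-4.2,-0.19,-2.31],[-0.0,0.3,0.0],6],[[-2.3,0.0,-3.92],[0.0,0.3,-0.0],6],[[-2.28,0.0,-3.94],[0.0,0.3,-0.0],6]]
[[[-2.26,-0.0,-3.95],[0.0,0.3,-0.0],6],[[-2.24,-0.0,-3.96],[0.0,0.3,-0.0],6],[[-2.21,0.0,-3.98],[0.0,0.3,-0.0],6],[[-2.19,-0.0,-3.99],[0.0,0.3,-0.0],6],[[-0.88,1.29,-4.24],[0.0,0.6,0.0],6]]
[[[-0.83,1.29,-4.25],[0.0,0.6,0.0],6],[[-0.79,1.29,-4.26],[0.0,0.6,0.0],6],[[-0.75,1.29,-4.27],[0.0,0.6,0.0],6],[[-0.71,1.29,-4.27],[0.0,0.6,0.0],6],[[-0.66,1.29,-4.28],[0.0,0.6,0.0],6]]
[[[-0.62,1.29,-4.29],[0.0,0.6,0.0],6],[[0,0,0],[0,0,0],6],[[0,0,0],[0,0,0],6],[[0,0,0],[0,0,0],6],[[0,0,0],[0,0,0],6]]
```

Call:
apply_moves --increments '[[[-4.3,-0.2,-2.2],[0,0.3,0],6],[[-4.3,-0.2,-2.2],[0,0.3,0],6],[[-4.3,-0.2,-2.2],[0,0.3,0],6],[[-4.3,-0.2,-2.2],[0,0.3,0],6],[[-4.2,-0.2,-2.2],[0,0.3,0],6]]'

```text
t: 5.58
eef_pos: [412.8, -378.7, 224.4]
tcp_rot: [-1.57, 0.0, -2.746]
ft_force: [0.7, -0.5, 0.2]
opening: 0.638
```

Call:
apply_moves --increments '[[[-4.2,-0.2,-2.3],[0,0.3,0],6],[[-4.2,-0.2,-2.3],[0,0.3,0],6],[[-4.2,-0.2,-2.3],[0,0.3,0],6],[[-2.3,0,-3.9],[0,0.3,0],6],[[-2.3,0,-3.9],[0,0.3,0],6]]'

```text
t: 6.2
eef_pos: [521.6, -170.9, 230.9]
tcp_rot: [-1.569, 0.001, -2.773]
ft_force: [1.0, -0.3, -0.1]
opening: 0.631
```

Call:
apply_moves --increments '[[[-2.3,0,-4],[0,0.3,0],6],[[-2.2,0,-4],[0,0.3,0],6],[[-2.2,0,-4],[0,0.3,0],6],[[-2.2,0,-4],[0,0.3,0],6],[[-0.9,0,-4.2],[0,0.6,0],6]]'

```text
t: 6.82
eef_pos: [543.6, 60.4, 231.0]
tcp_rot: [-1.568, 0.003, -2.806]
ft_force: [-0.1, -0.3, -0.8]
opening: 0.629
```

```bash
python3 -c "
from h import *
st();plan([(496,300,140,-164)],6)"
```

```text
t 6.83 pos [543.6  60.4 231. ] rot [ -89.8    0.2 -160.7] F [-0.1 -0.3 -0.8] open 59.8 j [-0.01  0.36  1.73 -0.    1.04  1.23]
[[[-0.56,1.51,-4.04],[-0.0,0.5,-0.0],6],[[-0.53,1.51,-4.04],[-0.0,0.5,-0.0],6],[[-0.49,1.51,-4.04],[-0.0,0.5,-0.0],6],[[-0.45,1.51,-4.05],[-0.0,0.5,-0.0],6],[[-0.41,1.51,-4.05],[-0.0,0.5,-0.0],6]]
[[[-0.38,1.52,-4.05],[-0.0,0.5,-0.0],6],[[0,0,0],[0,0,0],6],[[0,0,0],[0,0,0],6],[[0,0,0],[0,0,0],6],[[0,0,0],[0,0,0],6]]
```

Call:
apply_moves --increments '[[[-0.6,1.5,-4.0],[0,0.5,0],6],[[-0.5,1.5,-4.0],[0,0.5,0],6],[[-0.5,1.5,-4.0],[0,0.5,0],6],[[-0.5,1.5,-4.0],[0,0.5,0],6],[[-0.4,1.5,-4.0],[0,0.5,0],6]]'

```text
t: 7.45
eef_pos: [504.3, 265.2, 154.9]
tcp_rot: [-1.567, 0.007, -2.85]
ft_force: [0.7, -0.6, 0.1]
opening: 0.636
```

Call:
apply_moves --increments '[[[-0.2,1.0,-2.0],[0,0.5,0],6],[[0,0,0],[0,0,0],6],[[0,0,0],[0,0,0],6],[[0,0,0],[0,0,0],6],[[0,0,0],[0,0,0],6]]'

```text
t: 8.07
eef_pos: [500.2, 285.9, 144.7]
tcp_rot: [-1.567, 0.007, -2.857]
ft_force: [0.1, -0.0, 0.2]
opening: 0.629
```

```bash
python3 -c "
from h import *
st();plan([(496.5,300.5,90,-164),(496.5,300.5,54,-164)],6,30)
for n in ('scene','top'):
  p=read_camera(n); find(p,'cover_handle',1)
  for nm,sg,g in (('cover',boxm(140,100,8,48)[:4],(496,302,.27)),): print(n,fit(p,sg,g))
p=read_camera('scene'); save(p,'a2.png',(200,60,360,260),4*.75)
"
```

```text
t 8.07 pos [500.2 285.9 144.7] rot [ -89.8    0.4 -163.7] F [ 0.1 -0.   0.2] open 59.7 j [ 0.41  0.5   1.76 -0.01  0.87  1.7 ]
[[[-0.01,2.73,-0.76],[-0.1,0.1,-0.2],6],[[-0.01,2.74,-0.76],[-0.1,0.1,-0.2],6],[[0.0,1.8,-0.0],[-0.0,-0.0,0.0],6],[[0.0,1.8,-0.0],[-0.0,-0.0,0.0],6],[[0,0,0],[0,0,0],6]]
cover_handle 0.71 [494. 306.  73.] [272. 183.]
scene (array([495.43575828, 299.83796296,  17.64705766]), np.float64(-72.82160148443107))
top (array([542.18678247, 303.28438035,  25.10993929]), np.float64(-37.96310290588624))
```

View pics/a2.png

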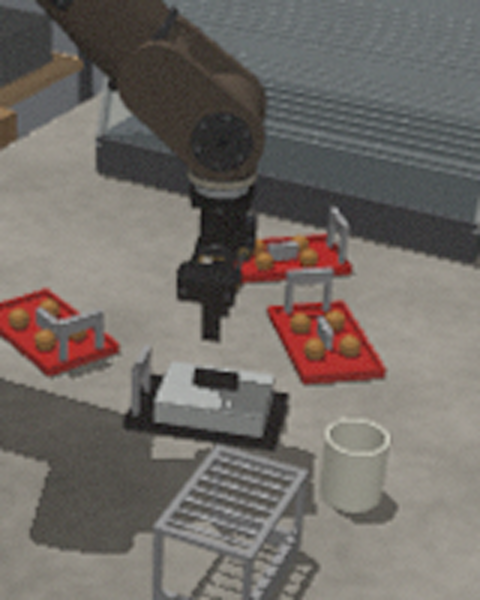

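The gripper at crop (212,300) is above the covered black tray's ridge (215,378). The red look-alikes are clear of it. I'll descend and grip.

Call:
apply_moves --increments '[[[0,2.7,-0.8],[-0.1,0.1,-0.2],6],[[0,2.7,-0.8],[-0.1,0.1,-0.2],6],[[0,1.5,0],[0,0,0],6],[[0,1.4,0],[0,0,0],6],[[0,0,0],[0,0,0],6]]'

```text
t: 8.95
eef_pos: [496.7, 301.8, 59.8]
tcp_rot: [-1.571, 0.002, -2.86]
ft_force: [0.9, -0.4, 0.4]
opening: 0.634
```

```bash
python3 -c "
from h import *
st();plan([(496.5,300.5,53,-164)],6,30)"
```

```text
t 8.95 pos [496.7 301.8  59.8] rot [-9.000e+01  1.000e-01 -1.639e+02] F [ 0.9 -0.4  0.4] open 60.2 j [ 0.43  0.62  1.81 -0.    0.7   1.72]
[[[0.05,0.68,0.12],[0.0,0.1,-0.1],6],[[0,0,0],[0,0,0],6],[[0,0,0],[0,0,0],6],[[0,0,0],[0,0,0],6],[[0,0,0],[0,0,0],6]]
```

Call:
apply_moves --increments '[[[0,0.6,0.1],[0,0,0],6],[[0,0,0],[0,0,0],4],[[0,0,0],[0,0,0],2],[[0,0,0],[0,0,0],0.5],[[0,0,0],[0,0,0],0.5]]'

```text
t: 9.57
eef_pos: [498.0, 300.8, 55.4]
tcp_rot: [-1.572, 0.005, -2.861]
ft_force: [0.6, -0.6, 0.2]
opening: 0.267
```

Call:
apply_moves --increments '[[[0,0,0],[0,0,0],0.5],[[0,0,0],[0,0,0],0.5],[[0,0,0],[0,0,0],0.5],[[0,-0.5,0],[0,0,0],0.5],[[0,-1,0],[0,0,0],0.5]]'

```text
t: 10.2
eef_pos: [497.4, 300.6, 70.4]
tcp_rot: [-1.571, 0.003, -2.861]
ft_force: [0.5, 0.2, -2.6]
opening: 0.122
```

```bash
python3 -c "
from h import *
st()"
```

```text
t 10.2 pos [497.4 300.6  70.4] rot [ -90.     0.2 -163.9] F [ 0.5  0.2 -2.6] open 11.6 j [ 0.43  0.61  1.81 -0.    0.72  1.72]
```

```bash
python3 -c "
from h import *
plan([(497,300.5,220,-164),(530,50,230,-170),(482,-292,200,-179.2)],0.5,45)"
```

```text
[[[-0.0,-3.74,-0.0],[0.0,0.0,-0.0],0.5],[[0.0,-3.74,-0.0],[0.0,0.0,-0.0],0.5],[[0.01,-3.74,-0.0],[0.0,0.0,-0.0],0.5],[[0.01,-3.74,-0.0],[0.0,0.0,-0.0],0.5],[[0.62,-0.17,4.16],[0.0,1.0,-0.0],0.5]]
[[[0.55,-0.17,4.18],[0.0,1.0,-0.0],0.5],[[0.48,-0.17,4.18],[0.0,1.0,-0.0],0.5],[[0.4,-0.17,4.19],[0.0,1.0,-0.0],0.5],[[0.33,-0.17,4.2],[0.0,1.0,-0.0],0.5],[[0.26,-0.17,4.2],[0.0,1.0,-0.0],0.5]]
[[[1.33,0.37,4.11],[0.0,1.1,-0.0],0.5],[[1.25,0.38,4.13],[0.0,1.1,-0.0],0.5],[[1.17,0.38,4.16],[0.0,1.1,-0.0],0.5],[[1.08,0.38,4.18],[0.0,1.1,-0.0],0.5],[[1.0,0.38,4.2],[0.0,1.1,-0.0],0.5]]
[[[0.92,0.38,4.22],[0.0,1.1,-0.0],0.5],[[0.83,0.38,4.24],[0.0,1.1,-0.0],0.5],[[0.75,0.38,4.25],[0.0,1.1,-0.0],0.5],[[0,0,0],[0,0,0],0.5],[[0,0,0],[0,0,0],0.5]]
```

Call:
apply_moves --increments '[[[0,-3.7,0],[0,0,0],0.5],[[0,-3.7,0],[0,0,0],0.5],[[0,-3.7,0],[0,0,0],0.5],[[0,-3.7,0],[0,0,0],0.5],[[0.6,-0.2,4.2],[0,1,0],0.5]]'

```text
t: 10.82
eef_pos: [502.3, 259.2, 228.6]
tcp_rot: [-1.572, 0.005, -2.876]
ft_force: [0.2, 0.4, -2.6]
opening: 0.123
```

Call:
apply_moves --increments '[[[0.6,-0.2,4.2],[0,1,0],0.5],[[0.5,-0.2,4.2],[0,1,0],0.5],[[0.4,-0.2,4.2],[0,1,0],0.5],[[0.3,-0.2,4.2],[0,1,0],0.5],[[0.3,-0.2,4.2],[0,1,0],0.5]]'

```text
t: 11.45
eef_pos: [529.0, 43.8, 242.9]
tcp_rot: [-1.572, 0.009, -2.964]
ft_force: [0.1, 0.9, -1.5]
opening: 0.123
```

Call:
apply_moves --increments '[[[1.3,0,4.1],[0,1.1,0],0.5],[[1.3,0,4.1],[0,1.1,0],0.5],[[1.2,0,4.2],[0,1.1,0],0.5],[[1.1,0,4.2],[0,1.1,0],0.5],[[1,0,4.2],[0,1.1,0],0.5]]'

```text
t: 12.08
eef_pos: [497.3, -177.2, 245.7]
tcp_rot: [-1.572, 0.012, -3.063]
ft_force: [0.3, 0.6, -1.9]
opening: 0.128
```

```bash
python3 -c "
from h import *
st()
plan([(482,-292,200,-179.2)],0.5,40)"
```

```text
t 12.07 pos [ 497.3 -177.2  245.7] rot [ -90.     0.7 -175.5] F [ 0.3  0.6 -1.9] open 12.1 j [-0.47  0.32  1.76  0.01  1.05  1.02]
[[[0.62,1.13,2.83],[0.0,0.9,-0.2],0.5],[[0.57,1.14,2.84],[0.0,0.9,-0.2],0.5],[[0.52,1.14,2.85],[0.0,0.9,-0.2],0.5],[[0.47,1.14,2.86],[0.0,0.9,-0.2],0.5],[[0,0,0],[0,0,0],0.5]]
```

Call:
apply_moves --increments '[[[0.6,1.1,2.8],[0,0.9,-0.2],0.5],[[0.6,1.1,2.8],[0,0.9,-0.2],0.5],[[0.5,1.1,2.8],[0,0.9,-0.2],0.5],[[0.4,1.1,2.6],[0,0.9,-0.1],0.5],[[0,0,0],[0,0,0],0.5]]'

```text
t: 12.7
eef_pos: [480.4, -294.2, 203.6]
tcp_rot: [-1.57, 0.002, -3.132]
ft_force: [-0.3, 0.5, -2.4]
opening: 0.125
```

```bash
python3 -c "
from h import *
st()
plan([(482,-292,160,-179.2)],0.5,40)
p=read_camera('scene'); save(p,'a3.png',(90,150,290,350),3)
for t in ('cover','cover_handle','spare_top','spare_low'): find(p,t)
print(fit(p,boxm(140,100,0,80)[:4],(481,-293,0)))
p=read_camera('top')
for t in ('cover','cover_handle','spare_top','spare_low'): find(p,t)
"
```

```text
t 12.7 pos [ 480.4 -294.2  203.6] rot [-9.000e+01  1.000e-01 -1.794e+02] F [-0.3  0.5 -2.4] open 11.8 j [-0.67  0.41  1.73  0.    1.    0.89]
[[[-0.08,2.18,-0.11],[-0.0,-0.1,-0.0],0.5],[[-0.08,2.18,-0.11],[-0.0,-0.1,-0.0],0.5],[[0,0,0],[0,0,0],0.5],[[0,0,0],[0,0,0],0.5],[[0,0,0],[0,0,0],0.5]]
cover 0.72 [ 476. -293.  161.] [170. 252.]
cover_handle 0.68 [ 480. -288.  220.] [170. 235.]
spare_top 0.75 [ 485. -294.   40.] [176. 285.]
spare_low 0.65 [ 479. -288.    1.] [176. 293.]
spare_low 0.28 [398. 278.  66.] [247. 181.]
(array([ 480.28795594, -290.5977603 ,    0.92366931]), np.float64(-26.151588451411172))
cover 0.78 [ 480. -293.  156.] [391. 183.]
cover 0.3 [652.  22.  -3.] [299. 147.]
cover_handle 0.63 [ 483. -293.  224.] [397. 180.]
spare_top 0.73 [ 479. -297.   41.] [383. 186.]
spare_low 0.7 [490. 299.   1.] [232. 188.]
spare_low 0.53 [ 485. -290.   -1.] [378. 186.]
```

View pics/a3.png

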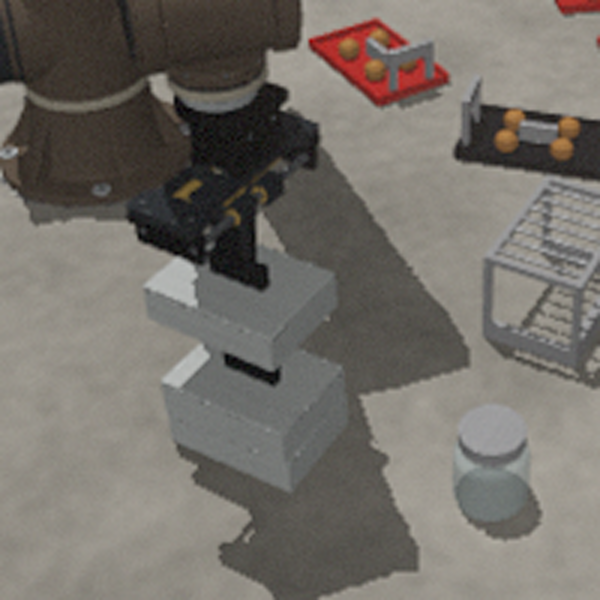

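The cover (crop 240,310) is held level and square above the pile (255,400), and the tray with its rolls and fin is uncovered. I'll measure the residual offset within the same picture.

```bash
python3 -c "
from h import *
for n in ('scene','top'):
  p=read_camera(n)
  hb=boxm(140,100,157,197); pb=boxm(140,100,0,80)
  if n=='scene': vis=[0,3+0,1,3]
  for nm,sg,g in (('held',hb[:4]+hb[4:6],(480,-293,0)),('heldtop',hb[:4],(480,-293,0)),('heldbot',hb[4:6],(480,-293,0)),('pile',pb[:4],(481,-293,0)),('pile+bot',pb[:2]+pb[4:6]+pb[8:11],(481,-293,0))):
    v,c=fit(p,sg,g); print(n,nm,v.round(1),round(c,1))
"
```

```text
scene held [ 479.3 -291.1    0.6] -41.7
scene heldtop [ 479.4 -291.1    0.7] -39.9
scene heldbot [ 478.6 -291.2    0.6] -45.6
scene pile [ 480.3 -290.5    0.5] -26.1
scene pile+bot [ 480.4 -289.4    1.5] -26.2
top held [ 468.4 -289.     8. ] -33.1
top heldtop [ 467.5 -288.8    8. ] -34.8
top heldbot [ 469.6 -250.6  -10.7] -43.4
top pile [ 4.804e+02 -2.943e+02 -4.000e-01] -39.8
top pile+bot [ 481.3 -260.4   -1. ] -44.7
```

Call:
apply_moves --increments '[[[-0.1,2,-0.1],[0,0,0],0.5],[[0,2,0],[0,0,0],0.5],[[0,1.5,0],[0,0,0],0.5],[[0,0.8,0],[0,0,0],0.5],[[0,0,0],[0,0,0],0.5]]'

```text
t: 13.92
eef_pos: [482.9, -292.1, 139.6]
tcp_rot: [-1.569, 0.004, -3.129]
ft_force: [0.9, -0.1, -1.8]
opening: 0.123
```

```bash
python3 -c "
from h import *
st()
plan([(481.4,-293.2,129,-179.4)],0.5,40)"
```

```text
t 13.93 pos [ 482.9 -292.1  139.6] rot [ -89.9    0.2 -179.3] F [ 0.9 -0.1 -1.8] open 11.7 j [-0.66  0.49  1.79  0.    0.85  0.9 ]
[[[0.15,1.06,0.11],[-0.1,0.1,-0.2],0.5],[[0,0,0],[0,0,0],0.5],[[0,0,0],[0,0,0],0.5],[[0,0,0],[0,0,0],0.5],[[0,0,0],[0,0,0],0.5]]
```

Call:
apply_moves --increments '[[[0.1,0.5,0.1],[0,0,-0.2],0.5],[[0,0.4,0],[0,0,0],0.5],[[0,0.1,0],[0,0,0],0.5],[[0,0.1,0],[0,0,0],0.5],[[0,0,0],[0,0,0],0.5]]'

```text
t: 14.55
eef_pos: [482.4, -293.6, 129.2]
tcp_rot: [-1.567, 0.002, -3.129]
ft_force: [0.2, -0.6, -1.8]
opening: 0.123
```

```bash
python3 -c "
from h import *
st()"
```

```text
t 14.55 pos [ 482.4 -293.6  129.2] rot [-8.980e+01  1.000e-01 -1.793e+02] F [ 0.2 -0.6 -1.8] open 11.7 j [-0.66  0.51  1.8  -0.    0.83  0.9 ]
```

Call:
apply_moves --increments '[[[0.05,0.1,0],[0,0,0],0.5],[[0,0.1,0],[0,0,0],0.5],[[0,0.1,0],[0,0,0],0.5],[[0,0,0],[0,0,0],0.5],[[0,0,0],[0,0,0],0.5]]'

```text
t: 15.18
eef_pos: [482.0, -293.9, 127.8]
tcp_rot: [-1.566, 0.003, -3.129]
ft_force: [-0.5, -0.1, -1.7]
opening: 0.124
```

```bash
python3 -c "
from h import *
st()"
```

```text
t 15.18 pos [ 482.  -293.9  127.8] rot [ -89.7    0.2 -179.3] F [-0.5 -0.1 -1.7] open 11.8 j [-0.66  0.51  1.81 -0.    0.82  0.9 ]
```

Call:
apply_moves --increments '[[[0.05,0.2,-0.1],[0,0,0],0.5],[[0,0.1,0],[0,0,0],0.5],[[0,0.1,0],[0,0,0],0.5],[[0,0,0],[0,0,0],0.5],[[0,0,0],[0,0,0],0.5]]'

```text
t: 15.8
eef_pos: [482.0, -294.0, 127.6]
tcp_rot: [-1.563, 0.007, -3.129]
ft_force: [-0.8, -0.4, 0.8]
opening: 0.128
```

```bash
python3 -c "
from h import *
st()"
```

```text
t 15.8 pos [ 482.  -294.   127.6] rot [ -89.5    0.4 -179.3] F [-0.8 -0.4  0.8] open 12.1 j [-0.66  0.51  1.81 -0.    0.82  0.9 ]
```

Contact was felt at z=127.6 as expected. I'll release.

Call:
apply_moves --increments '[[[0,0,0],[0,0,0],2.5],[[0,0,0],[0,0,0],4.5],[[0,0,0],[0,0,0],4.5],[[0,-1.5,0],[0,0,0],4.5],[[0,-4,0],[0,0,0],4.5]]'

```text
t: 16.42
eef_pos: [481.0, -293.1, 182.0]
tcp_rot: [-1.566, 0.003, -3.13]
ft_force: [-0.7, -0.4, 0.8]
opening: 0.471
```

```bash
python3 -c "
from h import *
st()
plan([(483,-280,240,-178),(530,-20,240,-170),(490,270,160,-164)],4.5,48)"
```

```text
t 16.43 pos [ 481.  -293.1  182. ] rot [-8.970e+01  1.000e-01 -1.793e+02] F [-0.7 -0.4  0.8] open 44.8 j [-0.66  0.44  1.75 -0.    0.94  0.9 ]
[[[-0.12,-2.9,-0.64],[-0.1,-0.7,-0.1],4.5],[[-0.12,-2.9,-0.65],[-0.1,-0.7,-0.1],4.5],[[-0.93,-0.0,-4.3],[0.0,-1.3,-0.0],4.5],[[-1.03,0.0,-4.28],[0.0,-1.3,-0.0],4.5],[[-1.13,0.0,-4.26],[0.0,-1.3,-0.0],4.5]]
[[[-1.23,-0.0,-4.23],[0.0,-1.3,-0.0],4.5],[[-1.33,0.0,-4.2],[0.0,-1.3,-0.0],4.5],[[-1.43,-0.0,-4.17],[0.0,-1.3,-0.0],4.5],[[-0.16,1.14,-4.18],[0.0,-0.9,-0.0],4.5],[[-0.22,1.14,-4.18],[0.0,-0.9,-0.0],4.5]]
[[[-0.28,1.14,-4.17],[0.0,-0.9,-0.0],4.5],[[-0.34,1.14,-4.17],[0.0,-0.9,-0.0],4.5],[[-0.41,1.14,-4.16],[0.0,-0.9,-0.0],4.5],[[-0.47,1.14,-4.16],[0.0,-0.9,-0.0],4.5],[[-0.53,1.14,-4.15],[0.0,-0.9,-0.0],4.5]]
```

Call:
apply_moves --increments '[[[-0.1,-3,-0.6],[0,-0.7,0],4.5],[[-0.1,-2.9,-0.6],[0,-0.7,0],4.5],[[-0.9,0,-4.3],[0,-1.3,0],4.5],[[-1,0,-4.3],[0,-1.3,0],4.5],[[-1.1,0,-4.3],[0,-1.3,0],4.5]]'

```text
t: 17.05
eef_pos: [506.0, -149.5, 250.5]
tcp_rot: [-1.559, 0.011, -3.039]
ft_force: [-0.2, 0.2, 1.2]
opening: 0.473
```

Call:
apply_moves --increments '[[[-1.2,0,-4.2],[0,-1.3,0],4.5],[[-1.3,0,-4.2],[0,-1.3,0],4.5],[[-1.4,0,-4.2],[0,-1.3,0],4.5],[[-0.2,0,-4.2],[0,-0.9,0],4.5],[[-0.2,0,-4.2],[0,-0.9,0],4.5]]'

```text
t: 17.68
eef_pos: [518.2, 71.0, 254.0]
tcp_rot: [-1.555, 0.015, -2.936]
ft_force: [0.6, -0.0, -0.1]
opening: 0.475
```

```bash
python3 -c "
from h import *
st()
plan([(488,270,160,-163.9)],4.5,45)
for n in ('scene','top'):
  p=read_camera(n)
  for t in ('tray','tray_fin','tray_handle','spare_top','cover','spare_low','riser_mouth','riser','riser_stop'): find(p,t,2)
  for nm,h in (('top',120),): 
    v,c=fit(p,boxm(140,100,0,h)[:4],(481,-293,0)); print(n,'cover top',v.round(1),c)
  v,c=fit(p,boxm(200,120,0,16)[:4],(487,300,.28)); print(n,'tray',v.round(1),c)
  save(p,n+'4.png',(100,90,430,300) if n=='top' else (90,130,330,330),2)
a=cv2.imread('pics/scene4.png'); b=cv2.imread('pics/top4.png'); a=cv2.resize(a,(0,0),fx=.75,fy=.75)
"
```

```text
t 17.68 pos [518.2  71.  254. ] rot [ -89.1    0.9 -168.2] F [ 0.6 -0.  -0.1] open 45.1 j [ 0.02  0.3   1.76 -0.01  1.06  1.39]
[[[-0.19,1.82,-4.05],[-0.2,-0.9,-0.2],4.5],[[-0.26,1.83,-4.04],[-0.2,-0.9,-0.2],4.5],[[-0.32,1.84,-4.03],[-0.2,-0.9,-0.2],4.5],[[-0.39,1.86,-4.02],[-0.2,-0.9,-0.2],4.5],[[-0.46,1.87,-4.0],[-0.2,-0.9,-0.2],4.5]]
tray 0.92 [550. 554.  -1.] [308. 175.]
tray 0.82 [387. 761.   2.] [293. 147.]
tray_fin 0.97 [388. 760.  37.] [294. 141.]
tray_fin 0.86 [549. 551.  33.] [308. 169.]
tray_handle 0.79 [397. 276.  66.] [246. 181.]
tray_handle 0.79 [274. 330.  68.] [227. 167.]
spare_top 0.65 [ 482. -292.   40.] [175. 285.]
spare_top 0.62 [699.  31.  16.] [289. 252.]
cover 0.76 [ 478. -290.   83.] [173. 273.]
cover 0.27 [ 481. -293.   37.] [175. 285.]
spare_low 0.8 [ 479. -288.    1.] [176. 293.]
riser_mouth 0.71 [595.  23.   2.] [260. 247.]
riser 0.9 [650.  23.   5.] [274. 251.]
riser_stop 0.9 [700.  34.  15.] [290. 252.]
scene cover top [ 479.6 -291.8    1. ] -83.55860147125301
scene tray [495.1 283.2  15.6] -93.63631689158125
tray 0.88 [391. 761.   1.] [117. 216.]
tray 0.7 [488. 300.   1.] [232. 189.]
tray_fin 0.89 [389. 753.  34.] [116. 216.]
tray_fin 0.75 [550. 546.  35.] [169. 174.]
tray_handle 0.96 [459. 815.  65.] [ 97. 198.]
tray_handle 0.92 [272. 330.  64.] [224. 243.]
spare_top 0.41 [ 480. -295.   39.] [382. 186.]
cover 0.66 [488. 299.  33.] [231. 188.]
cover 0.64 [ 480. -293.   80.] [385. 185.]
spare_low 0.43 [ 482. -293.    1.] [378. 187.]
riser_mouth 0.53 [ 482. -295.  145.] [391. 183.]
riser 0.63 [651.  23.   0.] [299. 147.]
riser 0.63 [ 716. -249.    3.] [365. 130.]
riser_stop 0.67 [ 711. -250.    6.] [365. 131.]
riser_stop 0.57 [700.  23.  10.] [299. 135.]
top cover top [ 4.818e+02 -2.947e+02 -1.000e-01] -83.52145277563977
top tray [487.3 296.8  16. ] -105.25970480130898
```

View pics/scene4.png

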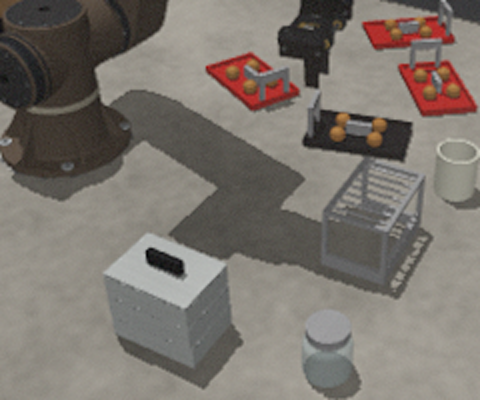

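The pile shows three flush covers (crop 165,305) and the tray is uncovered at (358,132). Next I'll fit the riser pose more carefully.

```bash
python3 - <<'E'
from h import *
segs=boxm(110,166,0,110)
ims=[]
for n in ("scene","top"):
    p=read_camera(n); best=None
    sg=segs[:4]+segs[8:]+segs[4:8]
    for y0 in (18,23,28):
      for x0 in (648,654,660):
        v,c=fit(p,sg,(x0,y0,.05))
        if best is None or c<best[1]: best=(v,c)
    v,c=best; print(n,v.round(1),c)
    V=(653,23.5,3.5)
    ov=[(model([V[0],V[1],0],np.radians(V[2]),rect(110,166,z)),(0,255,0)) for z in (0,110)]
    ov+=[(model([v[0],v[1],0],np.radians(v[2]),rect(110,166,z)),(255,0,255)) for z in (0,110)]
    cx,cy=px(p,[653,23,55])[0].astype(int)
    overlay(p,n+"r.png",(cx-40,cy-40,cx+40,cy+40),5,ov); ims.append(cv2.imread("pics/"+n+"r.png"))
cv2.imwrite("pics/r5.png",np.hstack(ims))
E
```

```text
scene [652.   26.9   3.3] -34.06377221174384
top [633.   22.3  -8.8] -39.7516624666262
```

View pics/r5.png

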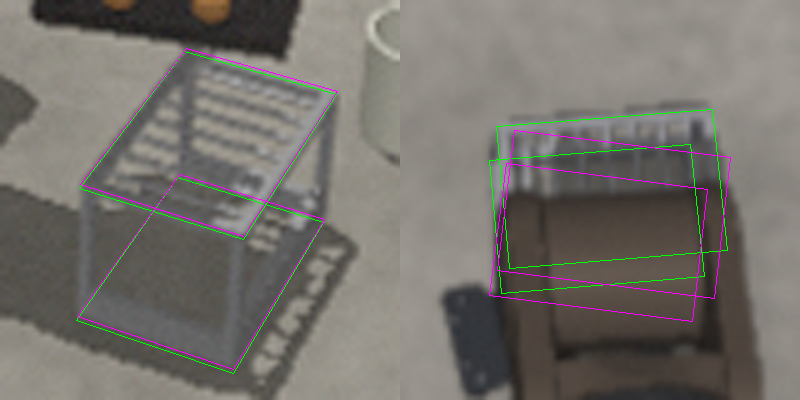

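Call:
apply_moves --increments '[[[-0.2,1.8,-4],[-0.2,-0.9,-0.2],4.5],[[-0.3,1.8,-4],[-0.2,-0.9,-0.2],4.5],[[-0.3,1.8,-4],[-0.2,-0.9,-0.2],4.5],[[-0.4,1.8,-4],[-0.2,-0.9,-0.2],4.5],[[-0.4,1.8,-4],[-0.2,-0.9,-0.2],4.5]]'

```text
t: 19.4
eef_pos: [488.9, 271.0, 160.2]
tcp_rot: [-1.572, 0.0, -2.86]
ft_force: [0.0, -0.3, -1.0]
opening: 0.475
```

```bash
python3 -c "
from h import *
st()
plan([(487.5,300,80,-164),(487.5,300,40,-164)],4.5,30)"
```

```text
t 19.4 pos [488.9 271.  160.2] rot [ -90.1    0.  -163.9] F [ 0.  -0.3 -1. ] open 45.1 j [0.39 0.46 1.78 0.   0.9  1.68]
[[[-0.22,2.67,-0.94],[0.0,0.0,-0.0],4.5],[[-0.22,2.67,-0.94],[0.0,0.0,-0.0],4.5],[[-0.22,2.67,-0.94],[0.0,0.0,-0.0],4.5],[[0.0,2.0,-0.0],[0.0,0.0,-0.0],4.5],[[0.0,2.0,-0.0],[0.0,0.0,-0.0],4.5]]
```

The magenta fit in the scene view lies on the riser's edges; the top view was blocked by the arm. I'll refit the riser on the stored unblocked top picture while descending on the fin.

Call:
apply_moves --increments '[[[-0.2,2.7,-0.9],[0,0,0],4.5],[[-0.2,2.7,-0.9],[0,0,0],4.5],[[-0.2,2.7,-0.9],[0,0,0],4.5],[[0,1.5,0],[0,0,0],4.5],[[0,0.5,0],[0,0,0],4.5]]'

```text
t: 20.02
eef_pos: [486.2, 302.5, 55.3]
tcp_rot: [-1.572, -0.0, -2.856]
ft_force: [-0.6, 0.4, -1.0]
opening: 0.471
```

```bash
python3 - <<'E'
from h import *
st(); plan([(487.5,300,16,-164)],4.5,12)
p=read_camera("top"); p=dict(p); p["img"]=np.load("top.npy")
segs=boxm(110,166,0,110)
for sg in (segs[:4]+segs[8:], segs[:4], segs[:4]+boxm(102,150,0,110)[:4]):
    best=None
    for y0 in (18,23,28):
      for x0 in (646,654,660):
        v,c=fit(p,sg,(x0,y0,.06))
        if best is None or c<best[1]: best=(v,c)
    print(best[0].round(1),best[1])
p=read_camera("scene")
v,c=fit(p,segs[:4]+segs[8:]+segs[4:8],(652,26,.06)); print(v.round(1),c)
find(p,"tray_fin",4)
E
```

```text
t 20.02 pos [486.2 302.5  55.3] rot [ -90.1   -0.  -163.6] F [-0.6  0.4 -1. ] open 44.7 j [0.44 0.62 1.83 0.   0.68 1.72]
[[[-0.01,0.98,0.07],[0.0,0.1,0.0],4.5],[[-0.01,0.98,0.07],[0.0,0.1,0.0],4.5],[[-0.01,0.98,0.07],[0.0,0.1,0.0],4.5],[[-0.01,0.98,0.07],[0.0,0.1,0.0],4.5],[[0,0,0],[0,0,0],4.5]]
[653.6  27.4   3.4] -36.48527683884489
[663.6  15.6   3.5] -33.4278650627674
[662.7  24.3   3.8] -33.85590467872183
[652.2  28.5   3.4] -43.71697486643768
tray_fin 0.94 [390. 761.  35.] [294. 142.]
tray_fin 0.9 [546. 549.  33.] [307. 169.]
tray_fin 0.79 [192. 370.  34.] [216. 165.]
tray_fin 0.73 [483. 303.  41.] [268. 190.]
```

Call:
apply_moves --increments '[[[0,1,0.1],[0,0.1,0],4.5],[[0,1,0.1],[0,0.1,0],4.5],[[0,1,0],[0,0.1,0],4.5],[[0,0.8,0],[0,0,0],4.5],[[0,0,0],[0,0,0],4.5]]'

```text
t: 20.8
eef_pos: [488.0, 300.4, 17.1]
tcp_rot: [-1.573, 0.004, -2.862]
ft_force: [0.1, 0.2, -0.8]
opening: 0.472
```

```bash
python3 -c "
from h import *
st()"
```

```text
t 20.8 pos [488.  300.4  17.1] rot [ -90.1    0.2 -164. ] F [ 0.1  0.2 -0.8] open 44.9 j [0.44 0.68 1.85 0.   0.6  1.72]
```

Lower 3 mm and close.

Call:
apply_moves --increments '[[[0,0.3,0],[0,0,0],4.5],[[0,0,0],[0,0,0],3],[[0,0,0],[0,0,0],1.5],[[0,0,0],[0,0,0],0.3],[[0,0,0],[0,0,0],0.3]]'

```text
t: 21.42
eef_pos: [488.4, 300.6, 14.5]
tcp_rot: [-1.573, 0.005, -2.862]
ft_force: [1.1, -3.6, -1.1]
opening: 0.108
```

Call:
apply_moves --increments '[[[0,0,0],[0,0,0],0.3],[[0,0,0],[0,0,0],0.3],[[0,-0.5,0],[0,0,0],0.3],[[0,-1,0],[0,0,0],0.3],[[0,-2,0],[0,0,0],0.3]]'

```text
t: 22.05
eef_pos: [486.9, 299.8, 49.2]
tcp_rot: [-1.572, -0.0, -2.862]
ft_force: [0.5, -0.3, -5.3]
opening: 0.104
```

```bash
python3 -c "
from h import *
st()
p=read_camera('scene'); save(p,'a6.png',(190,110,360,260),3)
for n in ('scene','top'):
  p=read_camera(n)
  z=readout.state()['eef_pos'][2]-14
  v,c=fit(p,boxm(200,120,0,16+z)[:4],(487,300,.28)); print(n,'tray',v.round(1),c)
  find(p,'tray_handle',4)
"
```

```text
t 22.05 pos [486.9 299.8  49.2] rot [ -90.1   -0.  -164. ] F [ 0.5 -0.3 -5.3] open 9.9 j [0.44 0.63 1.84 0.   0.67 1.73]
scene tray [491.6 286.1  15.9] -73.03017685637994
tray_handle 0.97 [488. 624.  69.] [302. 151.]
tray_handle 0.92 [273. 331.  67.] [227. 167.]
tray_handle 0.78 [395. 277. 105.] [246. 173.]
tray_handle 0.7 [457. 817.  67.] [312. 134.]
top tray [480.5 322.8  18.6] -36.905212539693586
tray_handle 0.9 [461. 815.  66.] [ 97. 197.]
tray_handle 0.72 [490. 619.  65.] [148. 189.]
```

View pics/a6.png

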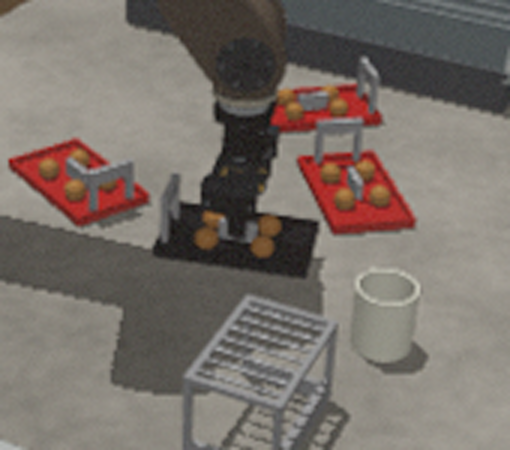

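The tray is held level by its fin at crop (238,235) and clear of the red look-alikes. I'll carry it to in front of the mouth.

```bash
python3 -c "
from h import *
plan([(460,14,60,-176.6)],0.3,36)"
```

```text
[[[1.31,-0.15,3.34],[0.0,1.6,-0.0],0.3],[[1.22,-0.15,3.38],[0.0,1.6,-0.0],0.3],[[1.13,-0.15,3.41],[0.0,1.6,-0.0],0.3],[[1.03,-0.14,3.44],[0.0,1.6,-0.0],0.3],[[0.94,-0.14,3.47],[0.0,1.6,-0.0],0.3]]
[[[0.84,-0.14,3.49],[0.0,1.6,-0.0],0.3],[[0.75,-0.14,3.51],[0.0,1.6,-0.0],0.3],[[0.65,-0.14,3.53],[0.0,1.6,-0.0],0.3],[[0,0,0],[0,0,0],0.3],[[0,0,0],[0,0,0],0.3]]
```

Call:
apply_moves --increments '[[[1.0,-0.3,2],[0,1.6,0],0.3],[[1.2,-0.2,3.4],[0,1.6,0],0.3],[[1.1,-0.2,3.4],[0,1.6,0],0.3],[[1,-0.1,3.4],[0,1.6,0],0.3],[[0.9,-0.1,3.5],[0,1.6,0],0.3]]'

```text
t: 22.92
eef_pos: [466.7, 129.0, 55.4]
tcp_rot: [-1.572, -0.003, -3.006]
ft_force: [-0.1, -0.0, -5.7]
opening: 0.104
```

Call:
apply_moves --increments '[[[0.8,-0.1,3.5],[0,1.6,0],0.3],[[0.8,0,3.5],[0,1.6,0],0.3],[[0.7,0,3],[0,1.6,0],0.3],[[0.3,0,1.5],[0,0,0],0.3],[[0,0,0],[0,0,0],0.3]]'

```text
t: 23.55
eef_pos: [447.6, 3.4, 55.4]
tcp_rot: [-1.572, -0.007, -3.102]
ft_force: [-0.5, 0.7, -5.6]
opening: 0.101
```

```bash
python3 -c "
from h import *
st()
plan([(460,14,40,-176.6)],0.3,36)
p=read_camera('scene')
z=readout.state()['eef_pos'][2]-14.5
b=boxm(200,120,z,z+16)
x,y=readout.state()['eef_pos'][:2]
print(fit(p,b[:4],(x-2,y+2,.06)), fit(p,b[:4]+b[4:6],(x-2,y+2,.06)))
segs=boxm(110,166,0,110);print(fit(p,segs[:4]+segs[8:]+segs[4:8],(652,26,.06)))
for t in ('tray_handle','tray','riser_mouth'):find(p,t,4)
save(p,'a7.png',(160,150,340,300),4)
p=read_camera('top');print(fit(p,b[:4],(x,y,.06)));find(p,'tray',4)
"
```

```text
t 23.55 pos [447.6   3.4  55.4] rot [ -90.1   -0.4 -177.8] F [-0.5  0.7 -5.6] open 9.6 j [-0.14  0.51  2.13 -0.    0.51  1.39]
[[[-1.29,1.53,-1.01],[0.1,-1.2,0.4],0.3],[[0,0,0],[0,0,0],0.3],[[0,0,0],[0,0,0],0.3],[[0,0,0],[0,0,0],0.3],[[0,0,0],[0,0,0],0.3]]
(array([452.68962462,  -1.14166492,   6.28220182]), np.float64(-52.85469636145476)) (array([444.85299436,   7.96892783,   0.99519079]), np.float64(-53.30380699928556))
(array([672.42896132,  19.5536505 ,  14.99077375]), np.float64(-41.10312621038131))
tray_handle 0.78 [354.   7. 111.] [197. 202.]
tray_handle 0.74 [486. 623.  70.] [302. 151.]
tray_handle 0.66 [275. 331.  66.] [227. 168.]
tray_handle 0.66 [457. 818.  67.] [312. 134.]
tray 0.94 [445.   5.  46.] [220. 225.]
tray 0.88 [549. 551.   1.] [307. 175.]
tray 0.57 [384. 761.   3.] [293. 147.]
riser_mouth 0.74 [594.  21.   1.] [259. 247.]
(array([446.9667727 ,   5.40967663,   1.87223771]), np.float64(-24.513174117203057))
tray 0.84 [548. 554.   3.] [168. 176.]
tray 0.78 [191. 366.  -1.] [216. 264.]
tray 0.68 [447.   2.  41.] [307. 196.]
tray 0.58 [391. 756.  -2.] [118. 216.]
```

View pics/a7.png

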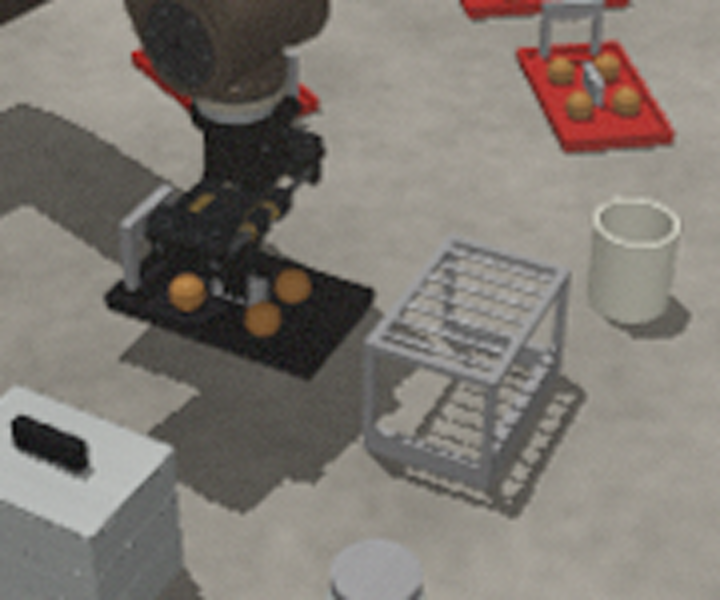

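The tray hangs level in front of the mouth (tray crop 240,310; riser 465,360). I'll align it, bring the far end 20 mm under the riser, and lower.

```bash
python3 -c "
from h import *
plan([(465,14,45,-176.6),(518.5,17,40,-176.6)],0.3,25)"
```

```text
[[[-1.71,1.04,-0.81],[0.1,-0.9,0.4],0.3],[[-1.79,0.17,0.01],[-0.0,0.0,-0.0],0.3],[[-1.79,0.17,0.01],[-0.0,0.0,-0.0],0.3],[[-1.79,0.17,0.01],[-0.0,0.0,-0.0],0.3],[[0,0,0],[0,0,0],0.3]]
```

Call:
apply_moves --increments '[[[-1.4,0.9,-1.1],[0.1,-1.2,0.4],0.3],[[-1.8,0.2,0],[0,0,0],0.3],[[-1.8,0.2,0],[0,0,0],0.3],[[-1.5,0.2,0],[0,0,0],0.3],[[0,0,0],[0,0,0],0.3]]'

```text
t: 24.48
eef_pos: [517.0, 25.1, 37.8]
tcp_rot: [-1.57, 0.002, -3.07]
ft_force: [0.3, 0.2, -6.2]
opening: 0.102
```

```bash
python3 -c "
from h import *
st()
plan([(518.5,17,30,-176.6)],0.3,25)"
```

```text
t 24.48 pos [517.   25.1  37.8] rot [-9.000e+01  1.000e-01 -1.759e+02] F [ 0.3  0.2 -6.2] open 9.7 j [-0.08  0.6   1.98 -0.    0.56  1.42]
[[[-0.09,0.78,0.82],[-0.0,0.7,-0.1],0.3],[[0,0,0],[0,0,0],0.3],[[0,0,0],[0,0,0],0.3],[[0,0,0],[0,0,0],0.3],[[0,0,0],[0,0,0],0.3]]
```

Call:
apply_moves --increments '[[[-0.1,0.3,0.8],[0,0.7,0],0.3],[[0,0.5,0],[0,0,0],0.3],[[0,0.4,0],[0,0,0],0.3],[[0,0,0],[0,0,0],0.3],[[0,0,0],[0,0,0],0.3]]'

```text
t: 25.1
eef_pos: [517.0, 17.3, 24.4]
tcp_rot: [-1.57, -0.0, -3.082]
ft_force: [0.3, 0.2, -5.3]
opening: 0.103
```

```bash
python3 -c "
from h import *
st()
plan([(518.5,17,17,-176.6)],0.3,25)
p=read_camera('scene')
z=readout.state()['eef_pos'][2]-14.5
b=boxm(200,120,z,z+16)
x,y=readout.state()['eef_pos'][:2]
print(fit(p,b[:1]+b[3:4]+b[4:5]+b[8:9],(x-2,y+2,.06)))
print(fit(p,[b[0],b[2],b[3]],(x-2,y+2,.06)))
segs=boxm(110,166,0,110);print(fit(p,segs[:4]+segs[8:]+segs[4:8],(652,26,.06)))
for t in ('tray','riser_mouth','riser'):find(p,t,1)
overlay(p,'a8.png',(170,170,330,290),5,[(model([652,27.2,0],np.radians(3.4),rect(110,166,0)),(0,255,0)),(model([x-1,y+2,z],np.radians(3.4),rect(200,120,16)),(0,0,255)),(model([652,27.2,0],np.radians(3.4),rect(110,150,22)),(255,255,0)),(model([652,27.2,0],np.radians(3.4),rect(110,166,110)),(0,255,0))])
"
```

```text
t 25.1 pos [517.   17.3  24.4] rot [ -90.    -0.  -176.6] F [ 0.3  0.2 -5.3] open 9.7 j [-0.09  0.62  1.99 -0.    0.53  1.42]
[[[-0.15,0.74,0.04],[-0.0,-0.0,0.0],0.3],[[0,0,0],[0,0,0],0.3],[[0,0,0],[0,0,0],0.3],[[0,0,0],[0,0,0],0.3],[[0,0,0],[0,0,0],0.3]]
(array([514.69069492,  22.65177609,   2.84862133]), np.float64(-69.19999178845629))
(array([515.77005685,   7.08563901,   4.56662693]), np.float64(-59.256569456436246))
(array([660.9207599 ,  24.70332748,   8.09257729]), np.float64(-47.62278917797606))
tray 0.95 [386. 763.   4.] [293. 147.]
riser_mouth 0.98 [595.  22.   1.] [260. 247.]
riser 0.94 [654.  23.   3.] [275. 252.]
```

View pics/a8.png

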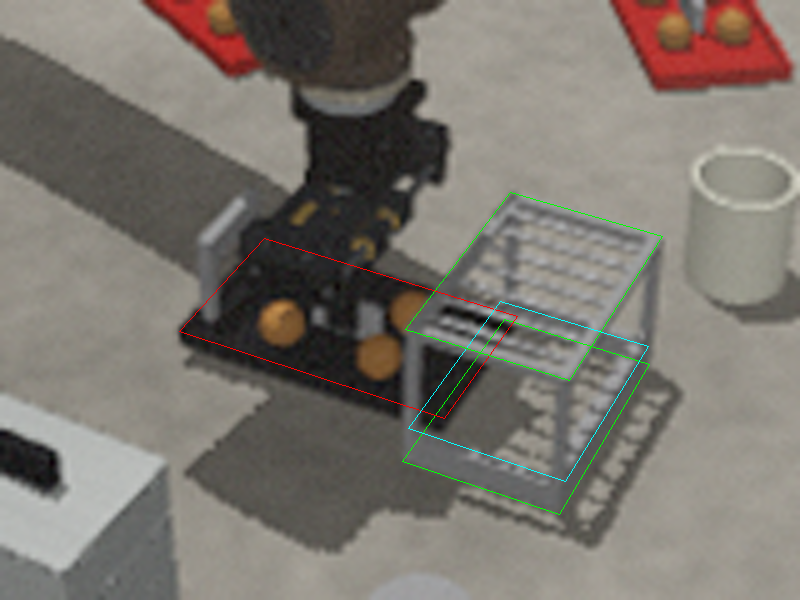

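The red tray outline matches the tray. Its far end lies just under the riser's front edge (crop 440–520, 320–420), inside the cyan rail lines. I'll set it down.

Call:
apply_moves --increments '[[[-0.1,0.4,0],[0,0,0],0.3],[[0,0.3,0],[0,0,0],0.3],[[0,0.2,0],[0,0,0],0.3],[[0,0.1,0],[0,0,0],0.3],[[0,0,0],[0,0,0],0.3]]'

```text
t: 25.92
eef_pos: [518.4, 17.4, 14.6]
tcp_rot: [-1.57, 0.001, -3.082]
ft_force: [-1.3, -0.2, -3.2]
opening: 0.101
```

```bash
python3 -c "
from h import *
st()"
```

```text
t 25.93 pos [518.4  17.4  14.6] rot [-9.000e+01  1.000e-01 -1.766e+02] F [-1.3 -0.2 -3.2] open 9.6 j [-0.09  0.64  1.99 -0.    0.51  1.42]
```

Call:
apply_moves --increments '[[[0,0.1,0],[0,0,0],0.3],[[0,0.1,0],[0,0,0],0.3],[[0,0,0],[0,0,0],2.5],[[0,0,0],[0,0,0],4.5],[[0,0,0],[0,0,0],4.5]]'

```text
t: 26.55
eef_pos: [519.2, 17.4, 15.1]
tcp_rot: [-1.57, 0.004, -3.082]
ft_force: [-0.2, -0.2, 0.3]
opening: 0.358
```

Call:
apply_moves --increments '[[[0,-1,0],[0,0,0],4.5],[[0,-4,0],[0,0,0],4.5],[[0,-5,0],[0,0,0],4.5],[[0,-5,0],[0,0,0],4.5],[[0,-1,0],[0,0,0],4.5]]'

```text
t: 27.18
eef_pos: [518.2, 17.5, 181.1]
tcp_rot: [-1.57, 0.003, -3.082]
ft_force: [-1.2, 0.4, -0.1]
opening: 0.474
```

```bash
python3 -c "
from h import *
st()
for n in ('scene','top'):
  p=read_camera(n)
  for t in ('tray','tray_handle'):
    for d in nets.mark_of(p,t):
      X=w(p,d['point'])
      if abs(X[1])<60: print(n,t,X.round(1),d['confidence'])
plan([(425.5,12,200,-86.6)],4.5,45)
"
```

```text
t 27.18 pos [518.2  17.5 181.1] rot [ -89.9    0.2 -176.6] F [-1.2  0.4 -0.1] open 45.1 j [-0.09  0.38  1.86 -0.    0.9   1.42]
scene tray [519.5  21.2   5.8] 0.77
scene tray_handle [426.   17.7  65.8] 0.81
top tray [521.3  15.2  -0.9] 0.73
top tray_handle [427.3  13.5  63.7] 0.62
top tray_handle [518.1  16.1  35.7] 0.62
[[[0.91,-0.23,0.0],[0.0,-9.0,0.0],4.5],[[0.9,-0.23,-0.14],[0.0,-9.0,0.0],4.5],[[0.87,-0.23,-0.28],[0.0,-9.0,0.0],4.5],[[0.82,-0.23,-0.41],[0.0,-9.0,0.0],4.5],[[0.74,-0.23,-0.54],[0.0,-9.0,0.0],4.5]]
[[[0.65,-0.24,-0.64],[0.0,-9.0,0.0],4.5],[[0.54,-0.24,-0.74],[0.0,-9.0,0.0],4.5],[[0.42,-0.24,-0.81],[0.0,-9.0,0.0],4.5],[[0.28,-0.24,-0.87],[0.0,-9.0,0.0],4.5],[[0.14,-0.24,-0.9],[0.0,-9.0,0.0],4.5]]
```

Call:
apply_moves --increments '[[[0.9,-0.2,0],[0,-9,0],5],[[0.9,-0.2,-0.1],[0,-9,0],5],[[0.9,-0.2,-0.3],[0,-9,0],5],[[0.8,-0.2,-0.4],[0,-9,0],5],[[0.7,-0.2,-0.5],[0,-9,0],5]]'

```text
t: 28.1
eef_pos: [468.8, 14.1, 180.2]
tcp_rot: [-1.585, -0.01, -2.273]
ft_force: [0.4, -0.1, 0.3]
opening: 0.524
```

Call:
apply_moves --increments '[[[0.6,-0.2,-0.6],[0,-9,0],5],[[0.5,-0.2,-0.7],[0,-9,0],5],[[0.4,0,-0.8],[0,-9,0],5],[[0.2,0,-0.8],[0,-9,0],5],[[0,0,0],[0,-4,0],5]]'

```text
t: 28.72
eef_pos: [431.1, 11.7, 179.5]
tcp_rot: [-1.6, 0.003, -1.55]
ft_force: [-0.3, 0.6, 0.0]
opening: 0.526
```

```bash
python3 -c "
from h import *
st()
plan([(427.5,12.7,110,-86.6),(427.5,12.7,85,-86.6)],5,35)"
```

```text
t 28.73 pos [431.1  11.7 179.5] rot [-91.7   0.2 -88.8] F [-0.3  0.6  0. ] open 50.0 j [-0.13  0.28  2.04 -0.    0.86 -0.15]
[[[-0.04,3.48,-0.08],[0.8,-1.1,-0.1],5],[[-0.05,3.48,-0.13],[0.8,-1.1,-0.1],5],[[-0.0,2.5,-0.0],[0.0,0.0,0.0],5],[[0,0,0],[0,0,0],5],[[0,0,0],[0,0,0],5]]
```

Call:
apply_moves --increments '[[[0,3.5,-0.1],[0.8,-1.1,-0.1],5],[[-0.1,3.5,-0.1],[0.8,-1.1,-0.1],5],[[0,2,0],[0,0,0],5],[[0,0.5,0],[0,0,0],5],[[0,0,0],[0,0,0],5]]'

```text
t: 29.35
eef_pos: [425.7, 12.9, 78.5]
tcp_rot: [-1.578, 0.002, -1.509]
ft_force: [-0.2, 0.3, -0.3]
opening: 0.527
```

```bash
python3 -c "
from h import *
st()
plan([(427.5,12.7,54,-86.6)],5,15)
p=read_camera('scene'); save(p,'a9.png',(160,150,320,290),4);find(p,'tray_handle',5)"
```

```text
t 29.35 pos [425.7  12.9  78.5] rot [-90.4   0.1 -86.5] F [-0.2  0.3 -0.3] open 50.1 j [-0.13  0.44  2.17  0.    0.54 -0.19]
[[[0.02,1.23,0.1],[0.2,0.1,-0.0],5],[[0.02,1.23,0.09],[0.2,0.1,-0.0],5],[[0,0,0],[0,0,0],5],[[0,0,0],[0,0,0],5],[[0,0,0],[0,0,0],5]]
tray_handle 0.85 [424.  14.  66.] [216. 217.]
tray_handle 0.73 [488. 622.  69.] [302. 151.]
tray_handle 0.67 [456. 819.  64.] [312. 135.]
tray_handle 0.47 [276. 329.  71.] [227. 167.]
```

View pics/a9.png

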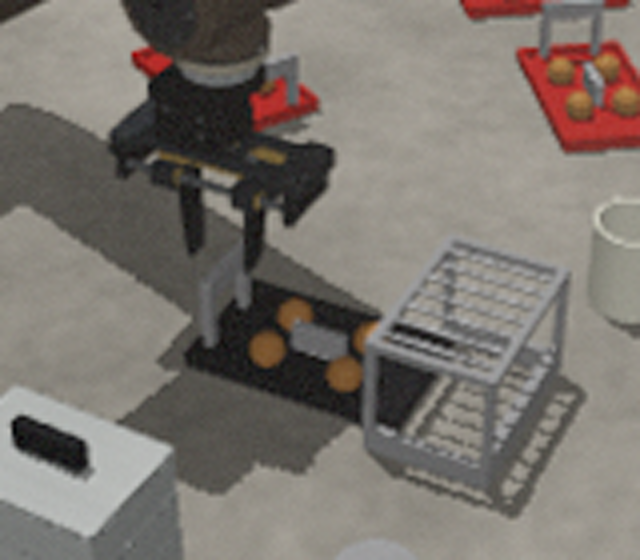

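The open fingers straddle the hoop bar at crop (222,275). The tray sits in line with its far end under the riser front. I'll lower and close.

Call:
apply_moves --increments '[[[0,1.2,0.1],[0.2,0,0],5],[[0,1.1,0.1],[0.2,0,0],5],[[0,0.1,0],[0,0,0],5],[[0,0,0],[0,0,0],3],[[0,0,0],[0,0,0],2]]'

```text
t: 30.08
eef_pos: [428.8, 13.0, 54.5]
tcp_rot: [-1.567, 0.001, -1.509]
ft_force: [0.9, 0.5, -0.5]
opening: 0.37
```

Call:
apply_moves --increments '[[[0,0,0],[0,0,0],0.3],[[0,0,0],[0,0,0],0.3],[[0,0,0],[0,0,0],0.3],[[0,0,0],[0,0,0],0.3],[[0,0,0],[0,0,0],0.3]]'

```text
t: 30.7
eef_pos: [428.5, 13.0, 54.8]
tcp_rot: [-1.567, 0.001, -1.509]
ft_force: [-0.6, 0.2, -0.6]
opening: 0.103
```

```bash
python3 -c "
from h import *
st()
plan([(506,17.6,readout.state()['eef_pos'][2],-86.6)],0.3,20)"
```

```text
t 30.7 pos [428.5  13.   54.8] rot [-89.8   0.1 -86.5] F [-0.6  0.2 -0.6] open 9.8 j [-0.13  0.49  2.19  0.    0.46 -0.19]
[[[0.0,0.01,1.94],[-0.0,0.0,-0.0],0.3],[[0.0,0.01,1.94],[-0.0,0.0,-0.0],0.3],[[0.0,0.0,1.94],[-0.0,0.0,-0.0],0.3],[[0.0,0.0,1.94],[-0.0,0.0,-0.0],0.3],[[0,0,0],[0,0,0],0.3]]
```

Call:
apply_moves --increments '[[[0,0,0.8],[0,0,0],0.3],[[0,0,1.2],[0,0,0],0.3],[[0,0,1.2],[0,0,0],0.3],[[0,0,1.2],[0,0,0],0.3],[[0,0,1],[0,0,0],0.3]]'

```text
t: 31.32
eef_pos: [483.9, 16.7, 54.8]
tcp_rot: [-1.571, 0.001, -1.509]
ft_force: [-5.1, -0.6, 3.6]
opening: 0.107
```

```bash
python3 -c "
from h import *
st()
plan([(500,17.2,54.8,-86.6)],0.3,20)"
```

```text
t 31.32 pos [483.9  16.7  54.8] rot [-90.    0.1 -86.5] F [-5.1 -0.6  3.6] open 10.2 j [-0.1   0.54  2.05  0.    0.55 -0.17]
[[[0.05,0.0,1.61],[0.0,0.1,-0.1],0.3],[[0,0,0],[0,0,0],0.3],[[0,0,0],[0,0,0],0.3],[[0,0,0],[0,0,0],0.3],[[0,0,0],[0,0,0],0.3]]
```

Call:
apply_moves --increments '[[[0,0,0.6],[0,0,0],0.3],[[0,0,0.4],[0,0,0],0.3],[[0,0,0.4],[0,0,0],0.3],[[0,0,0.3],[0,0,0],0.3],[[0,0,0],[0,0,0],0.3]]'

```text
t: 31.95
eef_pos: [502.4, 17.9, 54.8]
tcp_rot: [-1.571, 0.001, -1.509]
ft_force: [-1.7, 0.3, 0.9]
opening: 0.103
```

```bash
python3 -c "
from h import *
st()"
```

```text
t 31.95 pos [502.4  17.9  54.8] rot [-90.    0.1 -86.5] F [-1.7  0.3  0.9] open 9.8 j [-0.1   0.56  2.01  0.    0.58 -0.16]
```

Still no stop. Creep on with 2 mm rows.

Call:
apply_moves --increments '[[[0,0,0.2],[0,0,0],0.3],[[0,0,0.2],[0,0,0],0.3],[[0,0,0.2],[0,0,0],0.3],[[0,0,0.2],[0,0,0],0.3],[[0,0,0.2],[0,0,0],0.3]]'

```text
t: 32.58
eef_pos: [507.6, 18.6, 54.8]
tcp_rot: [-1.582, 0.003, -1.508]
ft_force: [-13.0, -2.2, 11.4]
opening: 0.104
```

```bash
python3 -c "
from h import *
st()"
```

```text
t 32.58 pos [507.6  18.6  54.8] rot [-90.7   0.1 -86.4] F [-13.   -2.2  11.4] open 9.9 j [-0.09  0.57  1.99  0.    0.6  -0.16]
```

Call:
apply_moves --increments '[[[0,0,0.2],[0.3,0,0],0.3],[[0,0,0.2],[0.3,0,0],0.3],[[0,0,0.2],[0,0,0],0.3],[[0,0,0],[0,0,0],0.3],[[0,0,0],[0,0,0],0.3]]'

```text
t: 33.2
eef_pos: [507.6, 19.0, 54.8]
tcp_rot: [-1.584, 0.004, -1.509]
ft_force: [-5.0, 0.5, 2.3]
opening: 0.103
```

```bash
python3 -c "
from h import *
st()"
```

```text
t 33.2 pos [507.6  19.   54.8] rot [-90.8   0.2 -86.5] F [-5.   0.5  2.3] open 9.8 j [-0.09  0.57  1.99  0.    0.6  -0.16]
```

It stalled at x=507.6 despite the extra push, so the tray is against the stop. I'll release and rise.

Call:
apply_moves --increments '[[[0,0,0],[0,0,0],1.5],[[0,0,0],[0,0,0],3],[[0,0,0],[0,0,0],4],[[0,0,0],[0,0,0],4],[[0,-1,0],[0,0,0],4]]'

```text
t: 33.83
eef_pos: [509.5, 18.9, 64.9]
tcp_rot: [-1.582, 0.004, -1.509]
ft_force: [-0.3, 0.1, -0.1]
opening: 0.421
```

Call:
apply_moves --increments '[[[0,-4,0],[0,0,0],4],[[0,-5,0],[0,0,0],4],[[0,-5,0],[0,0,0],4],[[0,-5,-2],[0,0,0],4],[[0,0,-4],[0,0,0],4]]'

```text
t: 34.45
eef_pos: [451.8, 14.5, 264.8]
tcp_rot: [-1.579, 0.003, -1.509]
ft_force: [0.6, -0.0, 0.1]
opening: 0.417
```

```bash
python3 - <<'E'
from h import *
st()
ims=[]
for n in ("scene","top"):
    p=read_camera(n)
    for t in "tray tray_handle tray_fin cover spare_top spare_low riser_stop jar mug".split():
        for d in nets.mark_of(p,t):
            X=w(p,d["point"])
            if X[1]<280 and X[0]>350: print(n,t,X.round(0),round(d["confidence"],2))
    v,c=fit(p,boxm(140,100,0,120)[:4],(481,-293,0)); print(n,'covertop',v.round(1))
    if n=="scene":
        save(p,"b1.png",(120,150,350,340),3)
        T=model([652,27.2,0],np.radians(3.4),[[-55,0,0]])[0]
        overlay(p,"b1.png",(120,160,350,340),3,[(model(T,np.radians(3.4),rect(200,120,16)),(0,0,255))])
E
```

```text
t 34.45 pos [451.8  14.5 264.8] rot [-90.5   0.2 -86.4] F [ 0.6 -0.   0.1] open 39.6 j [-0.12  0.19  1.89  0.    1.07 -0.18]
scene tray [598.  25.   1.] 0.93
scene tray [505.  22.  68.] 0.29
scene tray_handle [508.  20.  67.] 0.59
scene tray_fin [600.  28.  38.] 0.72
scene cover [ 477. -289.   81.] 0.7
scene cover [506.  22.  65.] 0.63
scene spare_top [ 481. -291.   40.] 0.83
scene spare_low [ 479. -287.    4.] 0.94
scene spare_low [595.  22.   1.] 0.31
scene riser_stop [697.  32.  14.] 0.73
scene riser_stop [506.  21.  66.] 0.71
scene jar [ 716. -243.    4.] 0.74
scene mug [715. 243.   0.] 0.75
scene covertop [ 479.7 -291.9    0.7]
top tray [599.  22.  -1.] 0.85
top tray [ 714. -246.    7.] 0.33
top tray_handle [508.  18.  65.] 0.95
top tray_fin [601.  20.  34.] 0.83
top cover [ 478. -293.   79.] 0.89
top spare_top [ 480. -298.   39.] 0.59
top spare_low [ 482. -292.    1.] 0.57
top riser_stop [701.  24.  11.] 0.57
top jar [ 715. -248.    3.] 0.86
top jar [ 483. -295.   42.] 0.63
top jar [600.  23.   1.] 0.41
top mug [713. 235.   1.] 0.68
top mug [509.  22.  69.] 0.68
top covertop [ 4.818e+02 -2.947e+02 -1.000e-01]
```

The numbers agree: the tray centre is at x≈599, home. The pile, jar and mug are where they were. I'll hand in.

```bash
python3 -c "
from h import *
print(env.job_done()); st()"
```

```text
the job is handed in; nothing more can be done
None
the job is handed in; nothing more can be done
```

The job is done and handed in at about 35 s of the allowed 72 s; no verdict was reported.

- **Cover:** I lifted it by its ridge and set it down on the pile, releasing only after feeling contact. My last fit puts it within about 1–2 mm and 1° of the pile's earlier pose.
- **Tray placement:** I carried it level by the fin, set it down in line with its far end about 20 mm under the riser, and let go.
- **Tray slide:** I took the hoop handle and slid it in until it stalled at hoop x = 507.6 mm, against about 506.8 predicted. An extra push did not move it. The networks then put the tray centre at about (598.5, 23.5) mm, against an expected home of about (598.6, 21.7).
- **Bystanders:** The jar and mug read within 1–3 mm of where they started, which is within the networks' accuracy. I never reached for the red look-alikes, but did not re-measure them at the end. The gripper was clear of everything at hand-in.

**Failed or disagreeing checks:**
- The two cameras disagreed by about 3–7 mm in y throughout, so I used averages of the two.
- Some of my automatic edge fits slipped, for the riser and the tray, and I discarded them.
- My last picture could not be viewed because the 12-picture limit was reached, so the final check is by numbers only.

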